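# Fit the splined thumb wheel to the valve stem and shut the tray

### The job

In the open tray of the red drawer unit, put the large knurled aluminium thumb wheel on the splined stem of the grey valve: press it lightly and rock it round until the teeth mesh, never forcing it, then push it fully home and let go. Then slide the tray gently all the way shut with the wheel on the stem, without touching the other fittings in the tray.

Things in the scene. Friction and masses are not known exactly. Their poses are not given: they have to be found in the camera images.
- wheel_mid (a point): Centre (half-way up, on the bore axis) of the knurled aluminium thumb wheel, a loose ring lying flat on the mat, 34 mm tall, about 90 g. Its outside is twelve-sided, 44 mm across flats: flats face the point's x axis and every 30 degrees from it. z is the bore axis (up).
- seat (a point): Point on the stem's axis on the valve's flat round shoulder (42 mm across, brass edge, 30 mm above the mat) where the wheel's lower face rests when home; wheel_mid is then 17 mm above it. z is up along the stem, x the tray's closing direction. The angle of the stem's teeth about z differs every time and is NOT in this reading; the wheel drops in within about 0.08 rad of meshing, every 60 degrees.
- tray (a joint): Opening of the tray in m: 0 shut (against its stop), about 0.07 to 0.10 at the start. Slides level on ball bearings, about 3 N of friction, no latch.
- tray_front (a point): Middle of the upper edge of the tray's grey front panel, on its outer (robot-side) face; moves with the tray. Panel upright, 470 mm wide, 44 mm tall, 10 mm thick, clear in front. x: closing direction (away from the robot), y along the panel, z up. The mat's surface is 28 mm below this point; the inside (226 by 440 mm) begins 12 mm behind it; the other walls are 10 mm lower.
- banjo: Brass banjo fitting lying in the tray, leave alone: ring 28 mm across with a hose tail, 38 mm long from the ring centre along x, 12 mm high. Origin under the ring's centre.
- cap: Chrome pipe cap in the tray, leave alone: 34 mm across, 22 mm high. Origin under its centre.
- spigot: Grey plastic stepped spigot adapter standing in the tray, leave alone: 36 mm across, 31 mm high. Origin under its centre.
- nut: Small knurled aluminium thumb nut with a plain bore, in the tray, leave alone: 24 mm across, 9 mm high. Origin under its centre.
- wheel: The same wheel, origin at the centre of its lower face, axes as wheel_mid. The bore goes right through, alike at both ends, with 6 straight teeth along its whole length, 4.6 mm wide, one on the x axis and one every 60 degrees; 22.4 mm across tooth tips, 30.8 mm across roots.
- valve_foot (a point): Grey valve screwed to the tray, point on the mat 30 mm below seat, axes as seat. Pipe stubs run 55 mm each way along x, below the shoulder. The steel stem on the shoulder, practically fixed (0.7 N m to turn): 6 flat-ended teeth 5.4 mm wide, 18 mm high, 28 mm across tips, 20 mm roots, then a tapered nose to 27 mm, 1 mm play in the bore. An unmeshed wheel stands on the teeth, 18 mm short of home.
- unit: The red drawer unit that carries the tray, 250 mm deep, 480 mm wide, 100 mm high, open on top, fixed to the bench. Origin under its centre; x is the tray's closing direction. Tray and valve count as part of it.

How it is judged:
By the outcome, as a careful person would: the job done as asked, in the order asked, and still so for the second after the job is handed in, with the robot touching nothing.
It also fails if it takes over 69 s, if anything falls off the work surface, if the arm or the gripper's body presses on something with over 40 N, if the wrist force passes 120 N, or if a joint passes its speed limit or range.

### The arm

A 7-joint arm with a two-finger parallel gripper is mounted at the origin on the work surface. World frame = base frame: x ahead of the robot, y to its left, z up, the work surface at z = 0. Lengths are in m, angles in degrees, forces in N, time in s.
With the tool pointing down it reaches from about 0.35 to 0.9 m from the base axis. Payload 7.2 kg.
Tool frame: the origin (TCP) lies on the centre line of the jaws, within the pads' length; the fingertips stand tcp_to_tips ahead of it and the grasp point (between the pads) lies 2 mm behind it (tcp_to_tips is the distance from the TCP to the fingertips, in m); z points along the fingers, y is the line along which they close (so a half turn about z gives the same grasp; the last joint's range is limited). The gripper opens to 88 mm and grips with 3 to 60 N. Pads are 20 mm wide; open, the fingers measure 115 mm over their backs; the gripper's body (75 mm by 178 mm) begins 61 mm behind the grasp point.
Start: joints at [-76.1, 23.554, -0.728, 91.456, 0.321, 64.991, -4.71], TCP at [0.191, 0.595, 0.24] pointing down, gripper open.
Joint ranges: [-169.25, 169.25], [-16.82, 113.86], [-84.01, 82.57], [7.8, 145.47], [-59.2, 239.2], [7.22, 106.19], [-163.78, 163.78]. Speed limits (degrees/s): [136.94, 136.94, 172.46, 172.46, 180, 180, 180].

### API

Orientations are given as [roll, pitch, yaw] about the fixed x, y, z axes, in that order (R = Rz(yaw) Ry(pitch) Rx(roll)).
In Python, from cell import sense, snapshot, sign_off, tcp_to_tips gives the robot as it stands. The module is installed in compiled form; this text tells all that it offers.
- The arm moves only by the shell command python3 -m handwheel 'ROWS' [OPENING]. ROWS is JSON, one flat list of numbers, 4 for each row, row after row: the shift along the world's x, y, z in m, then the turn about the world's z in rad. A call has 1 to 12 rows; each row shifts and turns the commanded pose from where the row before left it; what a row does not reach is not made up. A row lasts 1/12 s, in which the tool goes at most 41.7 mm and 7.16 degrees, less where a joint would pass 70% of its speed; a pose out of reach is approached as far as the arm can. A call is refused whole if a number of a shift passes 0.0417 or a number of a turn 0.125, either way. A call with a gripper value outside its range is refused whole. OPENING is the opening, from -1 (shut) to 1 (fully open), so that 0 is half open, set as the call begins (- or left out, the last holds). The fingers move at their own pace and stop on an object; the grip force is fixed at half the most. Time passes only in rows, so rows that do not move let the fingers close. It gives the time, the measured TCP pose, the force, the opening and the grip force at its end, in the units of the state.
- sense(): the state, without advancing time (a new reading comes with each control period).
- snapshot(name): name is "side" or "top" or "wrist"; returns a dict with "img" (384x512x3 uint8, red, green, blue), "intrinsics" (3x3 intrinsics, pixels), "position" and "attitude" of the camera in the world. Camera axes: x right, y down, z forward; pixel columns grow to the right and rows downward; lengths in m; the calibration is good to about 2 mm. The wrist camera is an equidistant fisheye: a pixel r from the principal point sees the ray r / f radians off the axis. A picture is of the moment at which its call begins. There is no depth.
- sign_off(): hands the job in; it is judged then, once.
The state is a dict: "time": time; "qpos": joint angles; "joint_vel": joint speeds; "effort": joint torques, N m; "eef_pos": TCP position; "tcp_rot": TCP orientation; "ft_force": force on the tool from outside, world axes, zero at the start; "torque": the same for the moment, N m; "gripper_width": finger opening in m; "gripper_force": force on a finger pad.
Only numpy, scipy, OpenCV 4.12 (cv2) and the standard library are available. Lean on these libraries where they do the work, as an engineer would, in place of code of your own. Each camera call takes 0.05 s, during which the arm holds its last target. There are 200 camera calls.

## Working session

There is one attempt and no reset: what is moved stays moved. The work goes in short steps, Python scripts to look and compute and a shell command to move; the robot and the scene stay as the last step left them, time stands still between calls to the robot, and variables do not carry over. Pictures are saved under pics/ and viewed, at most 10 in all, crops included, and the job is handed in when it is done.

```bash
mkdir -p pics; cat > h.py <<'E'
import numpy as np, cv2
from cell import sense, snapshot, sign_off, tcp_to_tips
from scipy.spatial.transform import Rotation as Ro
def Rm(c):
    a=np.array(c["attitude"],float)
    if a.shape==(3,3): return a
    if a.size==4: return Ro.from_quat(a).as_matrix()
    return Ro.from_euler('xyz',a,degrees=True).as_matrix()
def ray(c,u,v):
    K=np.array(c["intrinsics"]);d=np.array([(u-K[0,2])/K[0,0],(v-K[1,2])/K[1,1],1.])
    return Rm(c)@d
def plane(c,u,v,z):
    d=ray(c,u,v);p=np.array(c["position"]);return p+d*(z-p[2])/d[2]
def proj(c,P):
    K=np.array(c["intrinsics"]);q=Rm(c).T@(np.array(P)-np.array(c["position"]));q=K@q;return q[:2]/q[2]
E
python3 - <<'E'
from h import *
import pickle
for n in("side","top"):
    c=snapshot(n);pickle.dump(c,open(n+'.pkl','wb'));print(n,c["intrinsics"],c["position"],c["attitude"])
    cv2.imwrite(f'pics/{n}0.png',cv2.resize(c["img"][...,::-1],(768,576),interpolation=cv2.INTER_CUBIC))
print(sense(),tcp_to_tips)
E
```

```text
side [[361.7950702    0.         249.85901999]
 [  0.         361.7950702  194.11051873]
 [  0.           0.           1.        ]] [0.52019683 0.56012514 0.43966774] [-122.54740182   -0.30348325 -170.95928998]
top [[441.55699274   0.         252.97643501]
 [  0.         441.55699274 192.03636433]
 [  0.           0.           1.        ]] [ 0.46042399 -0.00556405  0.93779533] [-170.7780389     2.09469289  -90.03950594]
{'time': 0.1, 'qpos': array([-76.10036686,  23.59758401,  -0.72933676,  91.49867591,
         0.31968145,  64.99146668,  -4.711124  ]), 'joint_vel': array([ 0.01420821, -0.10848502, -0.02135382, -0.15213422, -0.02901105,
       -0.01325244,  0.05669137]), 'effort': array([ 1.99544455e-03, -5.89096785e+01,  6.43561743e-01, -2.91710544e+01,
       -5.37555793e-02,  1.45332387e-02,  4.86775889e-05]), 'eef_pos': array([0.19102021, 0.59463315, 0.23887381]), 'tcp_rot': array([-1.79914413e+02,  4.59747149e-03,  1.62193184e+02]), 'ft_force': array([ 0.10922365,  0.5202604 , -0.61273775]), 'torque': array([-0.05444311, -0.05831297,  0.00836295]), 'gripper_force': 0.0, 'gripper_width': 0.08773771830348234} 0.017
```

View pics/top0.png

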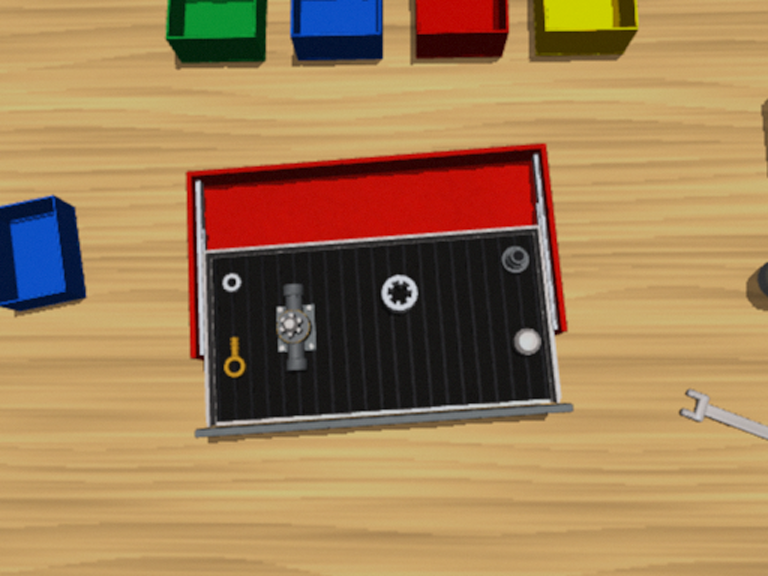

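View pics/side0.png

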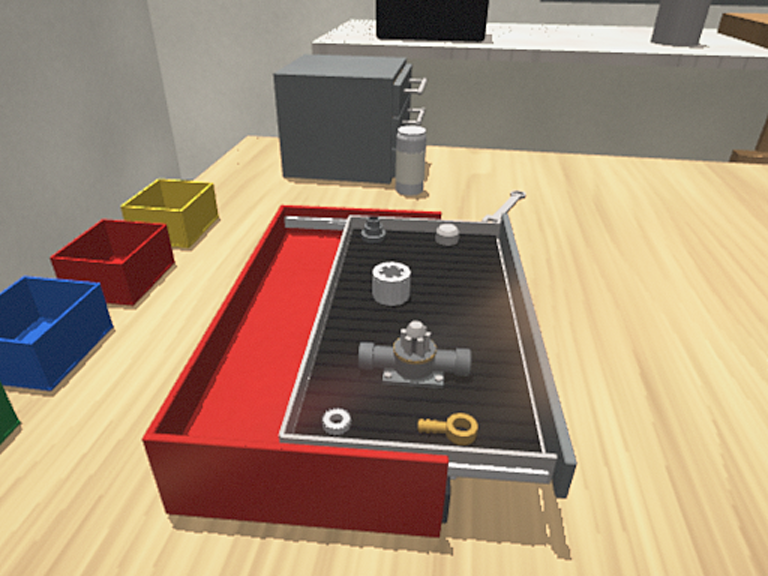

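The top view (768-wide) shows the wheel at (400,293), the valve stem at (292,324), the nut at (232,282), the banjo at (234,355), the cap at (527,342), the spigot at (515,259) and the panel edge from (197,432) to (573,407). The side view shows the wheel at (391,270) and the stem nose at (416,327).

```bash
cat > tri.py <<'E'
from h import *
import pickle
S=pickle.load(open('side.pkl','rb'));T=pickle.load(open('top.pkl','rb'))
def tri(a,b):
    p1=np.array(T["position"]);p2=np.array(S["position"]);d1=ray(T,*a);d2=ray(S,*b)
    s=np.linalg.lstsq(np.c_[d1,-d2],p2-p1,rcond=None)[0]
    q1=p1+s[0]*d1;q2=p2+s[1]*d2;return (q1+q2)/2,np.linalg.norm(q1-q2)
k=1/1.5
for n,a,b in[("wheel top",(400,292),(391,269)),("nose",(290,324),(416,326)),("panel L end top",(197,432),(573,461)),("unit corner near",(191,357),(447,456)),("unit far L",(189,173),(148,438)),("nut",(232,282),(337,419)),("banjo",(234,366),(462,427)),("cap top",(527,340),(447,228))]:
    print(n,*[np.round(x,4) for x in tri(np.array(a)*k,np.array(b)*k)])
for n,a in[("FL",(189,173)),("FR",(544,146)),("NR",(565,331)),("NL",(191,357))]: print(n,plane(T,a[0]*k,a[1]*k,.1)[:2].round(4))
g=cv2.cvtColor(T["img"],cv2.COLOR_RGB2GRAY)
A=cv2.resize(T["img"][175:235,165:290,::-1],None,fx=6,fy=6,interpolation=cv2.INTER_CUBIC)
cv2.imwrite('pics/topz.png',A)
E
python3 tri.py
```

```text
wheel top [ 0.5888 -0.0014  0.1108] 0.0016
nose [0.5468 0.1344 0.1291] 0.0018
panel L end top [0.4133 0.2537 0.1015] 0.005
unit corner near [0.5085 0.2649 0.1016] 0.0011
unit far L [0.7541 0.2803 0.0951] 0.0026
nut [0.6078 0.2209 0.0812] 0.0025
banjo [0.4971 0.2142 0.083 ] 0.0027
cap top [ 0.5284 -0.1615  0.0937] 0.0028
FL [0.7538 0.2792]
FR [ 0.7845 -0.1918]
NR [ 0.5404 -0.2082]
NL [0.5091 0.2654]
```

View pics/topz.png

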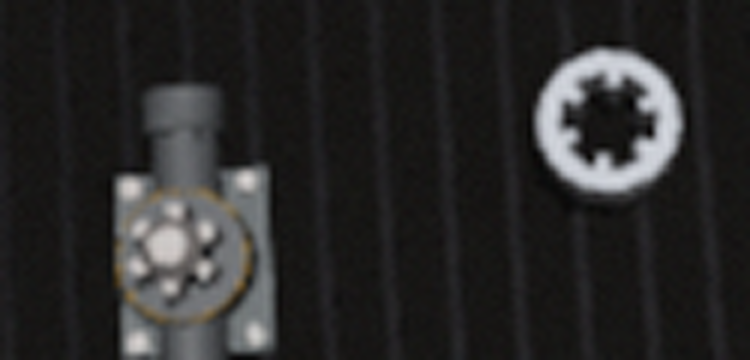

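Wheel and valve show clearly in the zoom: wheel centre (608,121), with one tooth at (604,158), and stem teeth centred on (173,250). The mat comes out at z≈0.073, and the closing yaw is about 3.6°. Next I move above the wheel.

```bash
python3 -m handwheel '[0.0166,-0.0249,0,0.0086,0.0166,-0.0249,0,0.0086,0.0166,-0.0249,0,0.0086,0.0166,-0.0249,0,0.0086,0.0166,-0.0249,0,0.0086,0.0166,-0.0249,0,0.0086,0.0166,-0.0249,0,0.0086,0.0166,-0.0249,0,0.0086,0.0166,-0.0249,0,0.0086,0.0166,-0.0249,0,0.0086,0.0166,-0.0249,0,0.0086,0.0166,-0.0249,0,0.0086]' 1
python3 -m handwheel '[0.0166,-0.0249,0,0.0086,0.0166,-0.0249,0,0.0086,0.0166,-0.0249,0,0.0086,0.0166,-0.0249,0,0.0086,0.0166,-0.0249,0,0.0086,0.0166,-0.0249,0,0.0086,0.0166,-0.0249,0,0.0086,0.0166,-0.0249,0,0.0086,0.0166,-0.0249,0,0.0086,0.0166,-0.0249,0,0.0086,0,0,0,0,0,0,0,0]'
python3 - <<'E'
from h import *
import pickle
c=snapshot("wrist");pickle.dump(c,open('w1.pkl','wb'));print(c["intrinsics"],c["position"],c["attitude"])
cv2.imwrite('pics/w1.png',cv2.resize(c["img"][...,::-1],(768,576),interpolation=cv2.INTER_CUBIC))
E
```

```text
time: 1.1
eef_pos: [0.3908, 0.2948, 0.2395]
tcp_rot: [-180.0, -0.0, 168.1]
ft_force: [0.2, -0.1, -0.6]
gripper_width: 0.0882
gripper_force: 0.0
time: 2.1
eef_pos: [0.5566, 0.0455, 0.2391]
tcp_rot: [-179.9, -0.0, 172.8]
ft_force: [-0.2, 1.2, 0.1]
gripper_width: 0.0878
gripper_force: 0.0
[[297.31863964   0.         256.5277316 ]
 [  0.         297.31863964 184.29532981]
 [  0.           0.           1.        ]] [0.4846948  0.05472321 0.38374317] [ 1.64766188e+02 -8.59836281e-03  8.28293362e+01]
```

View pics/w1.png

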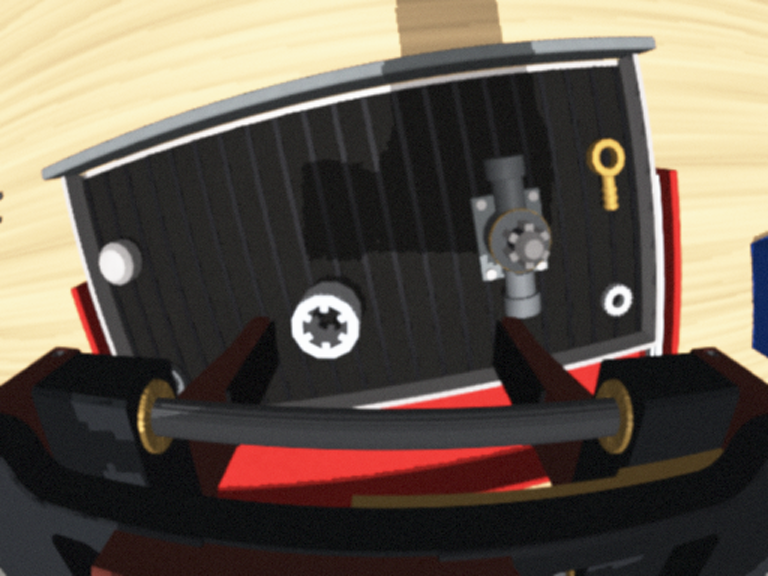

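The wrist view shows the wheel's top ring centred near (326,327) and the stem near (525,243) in 768-wide pixels. I'll refine both by casting rays.

```bash
cat >> h.py <<'E'
def fray(c,u,v):
    K=np.array(c["intrinsics"]);x=(u-K[0,2])/K[0,0];y=(v-K[1,2])/K[1,1];r=np.hypot(x,y)+1e-9
    return Rm(c)@np.array([x/r*np.sin(r),y/r*np.sin(r),np.cos(r)])
def fplane(c,u,v,z):
    d=fray(c,u,v);p=np.array(c["position"]);return p+d*(z-p[2])/d[2]
def fproj(c,P):
    K=np.array(c["intrinsics"]);q=(np.atleast_2d(P)-np.array(c["position"]))@Rm(c)
    s=np.hypot(q[:,0],q[:,1]);t=np.arctan2(s,q[:,2]);return np.c_[K[0,2]+K[0,0]*t*q[:,0]/s,K[1,2]+K[1,1]*t*q[:,1]/s]
def phase(c,cen,r,z,pr=fproj):
    "angle (deg mod 60) of bright 6-fold pattern on circle r, and its contrast"
    a=np.arange(0,2*np.pi,np.pi/180);P=np.c_[cen[0]+r*np.cos(a),cen[1]+r*np.sin(a),0*a+z]
    uv=pr(c,P).astype(np.float32);g=cv2.cvtColor(c["img"],cv2.COLOR_RGB2GRAY)
    v=cv2.remap(g,uv[:,:1],uv[:,1:],cv2.INTER_LINEAR)[:,0].astype(float)
    f=np.sum(v*np.exp(6j*a))/len(a);return np.degrees(np.angle(f))/6,abs(f)*2,v.mean()
def pproj(c,P): return np.array([proj(c,p) for p in P])
def blob(m,uv):
    n,l,s,ce=cv2.connectedComponentsWithStats(m.astype(np.uint8));i=1+np.argmin(np.hypot(*(ce[1:]-uv).T)+1e3*(s[1:,4]<40));return l==i
E
cat > m.py <<'E'
from h import *
import pickle
W=pickle.load(open('w1.pkl','rb'));T=pickle.load(open('top.pkl','rb'))
for n,c,uv,pl,pr in[("wrist",W,(217.5,217.5),fplane,fproj),("top",T,(266.3,195.2),plane,pproj)]:
    g=cv2.cvtColor(c["img"],cv2.COLOR_RGB2GRAY);m=blob(g>125,uv)
    ct=max(cv2.findContours(m.astype(np.uint8),0,1)[0],key=len)[:,0]
    P=np.array([pl(c,u,v,.107) for u,v in ct])
    (x,y),r=cv2.minEnclosingCircle((P[:,:2]*1000).astype(np.float32));h=cv2.convexHull((P[:,:2]*1000).astype(np.float32));M=cv2.moments(h)
    cen=np.array([M['m10']/M['m00'],M['m01']/M['m00']])/1000
    print(n,"wheel",(x/1000,y/1000),r,cen,"eqr",np.sqrt(M['m00']/np.pi))
    for rr in(.0118,.0128,.0138): print('  phase',rr,phase(c,cen,rr,.107,pr))
# valve shoulder: brass edge pixels
for n,c,uv,pl,pr in[("wrist",W,(346,160),fplane,fproj),("top",T,(196,217.5),plane,pproj)]:
    i=c["img"].astype(int);v,u=np.nonzero((i[...,0]-i[...,2]>18)&(i[...,0]>50));k=np.hypot(u-uv[0],v-uv[1])<24
    P=np.array([pl(c,a,b,.1025)[:2] for a,b in zip(u[k],v[k])])
    A=np.c_[2*P,np.ones(len(P))];s=np.linalg.lstsq(A,(P**2).sum(1),rcond=None)[0];print(n,"shoulder",s[:2],"r",np.sqrt(s[2]+s[:2]@s[:2]),len(P))
    for rr in(.0125,.013,.0135): print('  stem phase',rr,phase(c,s[:2],rr,.121,pr))
E
python3 m.py
python3 - <<'E'
from h import *
import pickle
c=pickle.load(open('w1.pkl','rb'))
a=c["img"][125:205,310:390,::-1];b=c["img"][180:260,178:258,::-1]
cv2.imwrite('pics/w1z.png',cv2.resize(np.hstack([a,b]),None,fx=5,fy=5,interpolation=cv2.INTER_CUBIC))
E
```

```text
wrist wheel (0.5889508056640625, 0.0006952130198478698) 23.692697525024414 [0.58892728 0.00081627] eqr 23.21113583405407
  phase 0.0118 (np.float64(-7.183188966924461), np.float64(90.24625418022936), np.float64(141.43055555555554))
  phase 0.0128 (np.float64(-7.27668144490283), np.float64(99.50343900506675), np.float64(152.475))
  phase 0.0138 (np.float64(-7.365019926019502), np.float64(88.8291891174559), np.float64(159.12222222222223))
top wheel (0.5905071411132813, -4.8285484313964844e-05) 22.855566024780273 [5.90201891e-01 3.02617443e-06] eqr 22.189954809381394
  phase 0.0118 (np.float64(-7.33849991465864), np.float64(60.50096408008658), np.float64(82.77222222222223))
  phase 0.0128 (np.float64(-7.27204669791553), np.float64(72.17649994478313), np.float64(94.66944444444445))
  phase 0.0138 (np.float64(-7.461096594292695), np.float64(68.25385700513736), np.float64(108.9))
wrist shoulder [0.54721761 0.13696313] r 0.021234321789267117 165
  stem phase 0.0125 (np.float64(-2.538270822890237), np.float64(49.42509992518933), np.float64(116.12777777777778))
  stem phase 0.013 (np.float64(-2.763450678619016), np.float64(43.478742402036616), np.float64(116.48611111111111))
  stem phase 0.0135 (np.float64(-3.0943366883008996), np.float64(34.02247568960308), np.float64(114.88055555555556))
top shoulder [0.54845108 0.135919  ] r 0.021070949012450994 69
  stem phase 0.0125 (np.float64(-2.2562992348547497), np.float64(50.01387605296371), np.float64(126.89722222222223))
  stem phase 0.013 (np.float64(-2.2461432780951163), np.float64(44.28789296165689), np.float64(125.9))
  stem phase 0.0135 (np.float64(-2.267451365329785), np.float64(35.68070847928952), np.float64(123.24166666666666))
```

View pics/w1z.png

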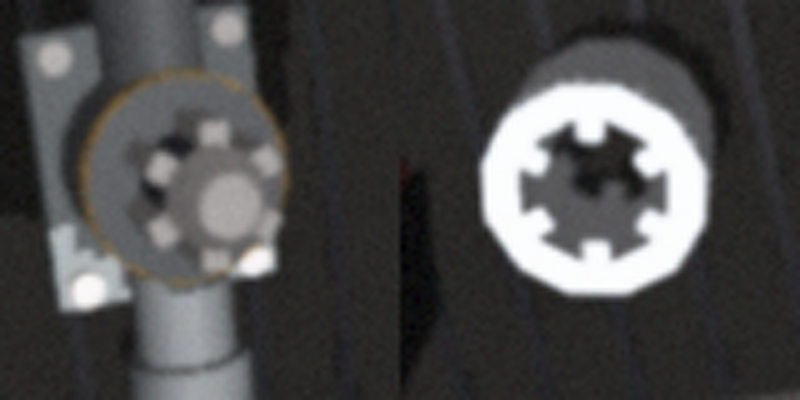

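Both cameras agree:
- Wheel at (0.5895, 0.0004), tooth phase −7.3°.
- Stem at (0.5478, 0.1364), tooth phase −2.5°, so meshing needs a turn of about −25.2°.
- Wheel to stem is (−0.0417, +0.136).
- The shoulder radius comes out at 21 mm and the wheel at 22–23 mm, which match the given sizes.

The tool is already aligned with a flat (yaw 172.8°).

```bash
python3 -m handwheel '[0.011,-0.015,-0.01,0,0.011,-0.015,-0.01,0,0.011,-0.015,-0.01,0,0,0,-0.02,0,0,0,-0.02,0,0,0,-0.02,0,0,0,-0.02,0,0,0,-0.01,0,0,0,-0.01,0,0,0,-0.006,0,0,0,0,0,0,0,0,0]' 1
```

```text
time: 3.15
eef_pos: [0.5896, 0.0025, 0.1041]
tcp_rot: [180.0, 0.0, 173.0]
ft_force: [-0.1, -0.4, 0.2]
gripper_width: 0.0881
gripper_force: 0.0
```

```bash
python3 -m handwheel '[0,-0.002,-0.004,0,0,0,-0.004,0,0,0,0,0]'; python3 -m handwheel '[0,0,0,0,0,0,0,0,0,0,0,0,0,0,0,0,0,0,0,0,0,0,0,0,0,0,0,0,0,0,0,0]' -1
```

```text
time: 3.4
eef_pos: [0.5892, 0.0001, 0.0954]
tcp_rot: [180.0, -0.0, 173.0]
ft_force: [0.3, -0.4, -0.5]
gripper_width: 0.088
gripper_force: 0.0
time: 4.07
eef_pos: [0.5893, 0.0003, 0.0957]
tcp_rot: [180.0, 0.0, 173.0]
ft_force: [-0.5, -0.0, 0.6]
gripper_width: 0.044
gripper_force: 30.0
```

```bash
python3 -m handwheel '[0,0,0.005,0,0,0,0.015,0,0,0,0.02,0,0,0,0.02,0,0,0,0.02,0,-0.0042,0.0136,0,-0.0445,-0.0042,0.0136,0,-0.0445,-0.0042,0.0136,0,-0.0445,-0.0042,0.0136,0,-0.0445,-0.0042,0.0136,0,-0.0445]'
python3 -m handwheel '[-0.0042,0.0136,0,-0.0445,-0.0042,0.0136,0,-0.0445,-0.0042,0.0136,0,-0.0445,-0.0042,0.0136,0,-0.0445,-0.0042,0.0136,0,-0.0445,0,0,0,0,0,0,0,0,0,0,0,0]'
python3 - <<'E'
from h import *
import pickle
for n in("wrist","side","top"):
    c=snapshot(n);pickle.dump(c,open(n[0]+'2.pkl','wb'))
    if n=="side": cv2.imwrite('pics/s2.png',cv2.resize(c["img"][150:290,190:330,::-1],None,fx=4,fy=4,interpolation=cv2.INTER_CUBIC))
    if n=="wrist": cv2.imwrite('pics/w2.png',cv2.resize(c["img"][:,:,::-1],(768,576)))
E
```

```text
time: 4.9
eef_pos: [0.568, 0.0688, 0.176]
tcp_rot: [180.0, -0.0, 160.1]
ft_force: [-0.5, -0.0, -1.2]
gripper_width: 0.0437
gripper_force: 30.0
time: 5.57
eef_pos: [0.5476, 0.1352, 0.1758]
tcp_rot: [-180.0, 0.0, 147.6]
ft_force: [0.4, 0.0, -2.0]
gripper_width: 0.0441
gripper_force: 30.0
```

View pics/s2.png

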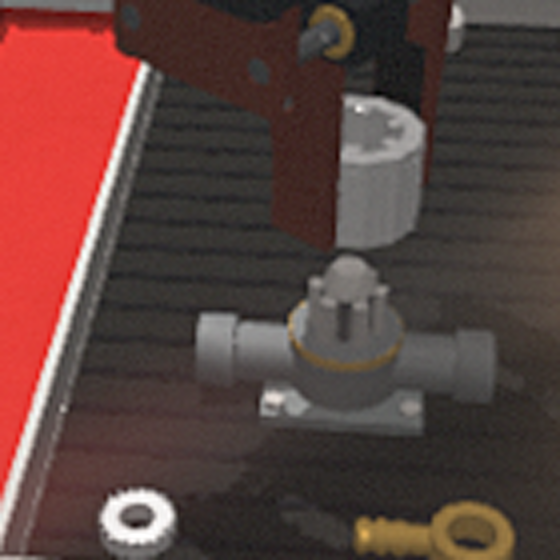

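Side crop: the wheel is held level with its bore just above the stem nose (350,265), clear of everything. I'll check the y residual and then lower it.

```bash
python3 -m handwheel '[0,0.001,-0.008,0,0,0,-0.008,0,0,0,-0.006,0,0,0,0,0,0,0,0,0]'; python3 -m handwheel '[0,0,-0.003,0,0,0,-0.003,0,0,0,0,0]'
```

```text
time: 6.13
eef_pos: [0.5469, 0.137, 0.1528]
tcp_rot: [-179.9, -0.0, 147.5]
ft_force: [1.0, -0.3, -0.2]
gripper_width: 0.0437
gripper_force: 30.0
time: 6.38
eef_pos: [0.5472, 0.1372, 0.1472]
tcp_rot: [-180.0, -0.0, 147.5]
ft_force: [-0.1, 0.3, -1.4]
gripper_width: 0.0439
gripper_force: 30.0
```

```bash
python3 -m handwheel '[0,-0.0008,-0.001,0,0,0,-0.001,0,0,0,-0.001,0,0,0,0,0,0,0,0,0]'; python3 -m handwheel '[0,0,-0.001,0,0,0,-0.001,0,0,0,0,0,0,0,0,0]'
```

```text
time: 6.8
eef_pos: [0.5473, 0.1365, 0.1447]
tcp_rot: [180.0, -0.0, 147.5]
ft_force: [-0.2, -0.1, -1.7]
gripper_width: 0.0437
gripper_force: 30.0
time: 7.13
eef_pos: [0.5473, 0.1364, 0.1426]
tcp_rot: [-180.0, -0.0, 147.5]
ft_force: [0.7, 0.1, -1.0]
gripper_width: 0.0441
gripper_force: 30.0
```

```bash
python3 -m handwheel '[0,0,-0.001,0,0,0,-0.001,0,0,0,0,0,0,0,0,0]'; python3 -m handwheel '[0,0,-0.001,0,0,0,-0.001,0,0,0,0,0,0,0,0,0]'
```

```text
time: 7.47
eef_pos: [0.5473, 0.1364, 0.1406]
tcp_rot: [-180.0, -0.0, 147.5]
ft_force: [0.1, 0.1, -1.7]
gripper_width: 0.044
gripper_force: 30.0
time: 7.8
eef_pos: [0.5473, 0.1364, 0.1386]
tcp_rot: [-180.0, -0.0, 147.5]
ft_force: [0.0, -0.4, -1.9]
gripper_width: 0.0439
gripper_force: 30.0
```

Still no contact 5 mm below the estimated tooth tops, so it appears to be meshing cleanly.

```bash
python3 -m handwheel '[0,0,-0.002,0,0,0,-0.002,0,0,0,-0.002,0,0,0,0,0,0,0,0,0]'; python3 -m handwheel '[0,0,-0.002,0,0,0,-0.001,0,0,0,-0.001,0,0,0,0,0,0,0,0,0]'
```

```text
time: 8.22
eef_pos: [0.5472, 0.1364, 0.1324]
tcp_rot: [-180.0, -0.0, 147.5]
ft_force: [0.5, -0.0, -1.3]
gripper_width: 0.044
gripper_force: 30.0
time: 8.63
eef_pos: [0.5473, 0.1365, 0.1286]
tcp_rot: [-180.0, -0.0, 147.5]
ft_force: [0.8, 0.0, -1.6]
gripper_width: 0.0437
gripper_force: 30.0
```

```bash
python3 -m handwheel '[0,0,-0.001,0,0,0,-0.001,0,0,0,0,0,0,0,0,0]'; python3 -m handwheel '[0,0,-0.001,0,0,0,0,0,0,0,0,0]'; python3 -m handwheel '[0,0,-0.001,0,0,0,0,0,0,0,0,0]'
```

```text
time: 8.97
eef_pos: [0.5473, 0.1365, 0.1266]
tcp_rot: [-180.0, -0.0, 147.5]
ft_force: [0.8, -1.0, -1.1]
gripper_width: 0.044
gripper_force: 30.0
time: 9.22
eef_pos: [0.5474, 0.1365, 0.1257]
tcp_rot: [180.0, 0.0, 147.5]
ft_force: [0.0, 0.4, -0.7]
gripper_width: 0.0441
gripper_force: 30.0
time: 9.47
eef_pos: [0.5479, 0.1365, 0.1257]
tcp_rot: [179.9, 0.0, 147.5]
ft_force: [-0.6, 0.3, 7.3]
gripper_width: 0.0435
gripper_force: 30.0
```

Contact came at z=0.1257, exactly the computed home height. I'll press lightly to confirm, relax and release.

```bash
python3 -m handwheel '[0,0,-0.001,0,0,0,0,0,0,0,0,0]'; python3 -m handwheel '[0,0,0.002,0,0,0,0,0]'; python3 -m handwheel '[0,0,0,0,0,0,0,0,0,0,0,0,0,0,0,0,0,0,0,0,0,0,0,0]' 0.4;  python3 -m handwheel '[0,0,0.005,0,0,0,0.015,0,0,0,0.02,0,0,0,0.03,0,0,0,0.03,0,0,0,0,0]'
python3 - <<'E'
from h import *
import pickle
for n in("side","wrist"):
    c=snapshot(n);pickle.dump(c,open(n[0]+'3.pkl','wb'))
    cv2.imwrite(f'pics/{n}3.png',cv2.resize(c["img"][...,::-1],(768,576),interpolation=cv2.INTER_CUBIC))
E
```

```text
time: 9.72
eef_pos: [0.5487, 0.1366, 0.1256]
tcp_rot: [179.8, 0.1, 147.5]
ft_force: [-1.4, -1.4, 14.0]
gripper_width: 0.0438
gripper_force: 30.0
time: 9.88
eef_pos: [0.548, 0.1364, 0.1263]
tcp_rot: [179.9, 0.1, 147.5]
ft_force: [1.0, -0.4, 0.3]
gripper_width: 0.0436
gripper_force: 30.0
time: 10.38
eef_pos: [0.5472, 0.1365, 0.1255]
tcp_rot: [-180.0, -0.0, 147.5]
ft_force: [0.4, 1.1, 0.5]
gripper_width: 0.0612
gripper_force: 0.0
time: 10.88
eef_pos: [0.5501, 0.1367, 0.2316]
tcp_rot: [179.6, 0.3, 147.5]
ft_force: [1.3, -0.4, 0.5]
gripper_width: 0.0614
gripper_force: 0.0
```

View pics/side3.png

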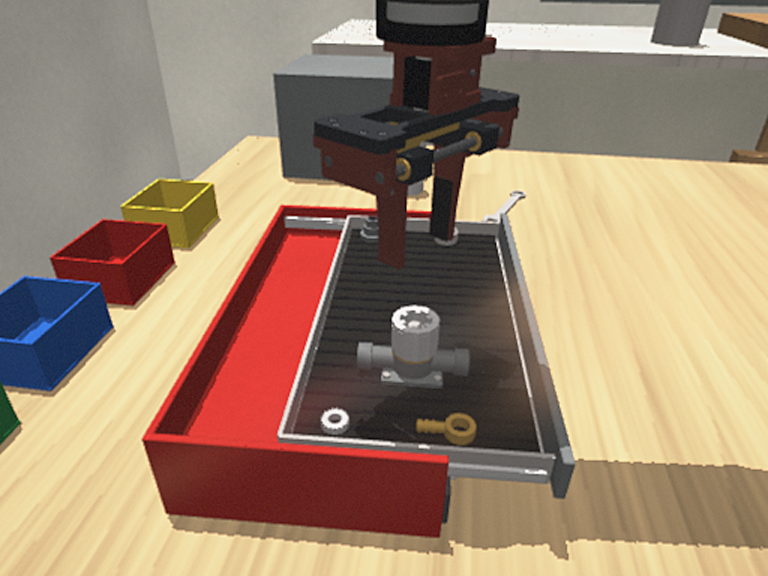

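The wheel sits flush on the brass-edged shoulder at (415,335), upright and released, and the other parts are undisturbed. Next I close the gripper and go in front of the panel.

```bash
python3 -m handwheel '[-0.0127,-0.0097,0,0.0525,-0.0127,-0.0097,0,0.0525,-0.0127,-0.0097,0,0.0525,-0.0127,-0.0097,0,0.0525,-0.0127,-0.0097,0,0.0525,-0.0127,-0.0097,0,0.0525,-0.0127,-0.0097,0,0.0525,-0.0127,-0.0097,0,0.0525,-0.0127,-0.0097,0,0.0525,-0.0127,-0.0097,0,0.0525,-0.0127,-0.0097,0,0.0525,-0.0127,-0.0097,0,0.0525]' -1
python3 -m handwheel '[0,0,0,0,0,0,0,0]'
python3 - <<'E'
from h import *
import pickle
T=pickle.load(open('top.pkl','rb'))
for a in[(197,432),(573,407)]: print(plane(T,a[0]/1.5,a[1]/1.5,.101)[:2])
print(sense()['qpos'])
E
```

```text
time: 11.98
eef_pos: [0.3934, 0.0195, 0.2246]
tcp_rot: [-180.0, -0.1, -176.2]
ft_force: [-0.0, 0.8, -0.1]
gripper_width: 0.0004
gripper_force: 0.0
time: 12.15
eef_pos: [0.3943, 0.02, 0.2251]
tcp_rot: [180.0, -0.0, -176.5]
ft_force: [0.8, 0.7, 0.3]
gripper_width: 0.0005
gripper_force: 0.0
[0.41569735 0.25320914]
[ 0.44641024 -0.21345738]
[-30.27988259   0.59980585  20.80234563 123.03743451  -0.28281344
  56.44694342  84.2117822 ]
```

```bash
python3 -m handwheel '[-0.006,0,-0.01,0,0,0,-0.02,0,0,0,-0.02,0,0,0,-0.02,0,0,0,-0.02,0,0,0,-0.02,0,0,0,-0.01,0,0,0,-0.008,0,0,0,0,0,0,0,0,0]'
python3 -m handwheel '[0.005,0,0,0,0.005,0,0,0,0.005,0,0,0,0.003,0,0,0,0,0,0,0,0,0,0,0]'
```

```text
time: 12.98
eef_pos: [0.3891, 0.0202, 0.0974]
tcp_rot: [-180.0, -0.1, -176.4]
ft_force: [-1.0, 0.1, -0.0]
gripper_width: 0.0007
gripper_force: 0.0
time: 13.48
eef_pos: [0.4072, 0.02, 0.0978]
tcp_rot: [180.0, 0.0, -176.4]
ft_force: [-1.0, -0.5, -1.4]
gripper_width: 0.0006
gripper_force: 0.0
```

```bash
python3 -m handwheel '[0.002,0,0,0,0.002,0,0,0,0.002,0,0,0,0.002,0,0,0,0.002,0,0,0,0.002,0,0,0,0,0,0,0]'
python3 -m handwheel '[0.002,0,0,0,0.002,0,0,0,0.002,0,0,0,0.002,0,0,0]'
```

```text
time: 14.07
eef_pos: [0.4188, 0.0202, 0.0975]
tcp_rot: [180.0, -0.0, -176.4]
ft_force: [-2.0, 0.9, 0.2]
gripper_width: 0.0003
gripper_force: 0.8
time: 14.4
eef_pos: [0.4268, 0.0202, 0.0975]
tcp_rot: [180.0, -0.0, -176.4]
ft_force: [-3.4, 2.1, -0.7]
gripper_width: 0.0003
gripper_force: 1.6
```

Contact with the panel; the force is the roughly 3 N of tray friction. Now I push it gently shut.

```bash
R='x'; python3 -m handwheel '[0.002,0.0001,0,0,0.002,0.0001,0,0,0.002,0.0001,0,0,0.002,0.0001,0,0,0.002,0.0001,0,0,0.002,0.0001,0,0,0.002,0.0001,0,0,0.002,0.0001,0,0,0.002,0.0001,0,0,0.002,0.0001,0,0,0.002,0.0001,0,0,0.002,0.0001,0,0]'
python3 -m handwheel '[0.002,0.0001,0,0,0.002,0.0001,0,0,0.002,0.0001,0,0,0.002,0.0001,0,0,0.002,0.0001,0,0,0.002,0.0001,0,0,0.002,0.0001,0,0,0.002,0.0001,0,0,0.002,0.0001,0,0,0.002,0.0001,0,0,0.002,0.0001,0,0,0.002,0.0001,0,0]'
```

```text
time: 15.4
eef_pos: [0.4512, 0.0213, 0.0977]
tcp_rot: [180.0, 0.0, -176.4]
ft_force: [-3.7, 2.0, -1.2]
gripper_width: 0.0003
gripper_force: 1.6
time: 16.4
eef_pos: [0.4752, 0.0225, 0.0977]
tcp_rot: [180.0, 0.0, -176.4]
ft_force: [-2.1, 2.7, 0.8]
gripper_width: 0.0006
gripper_force: 1.6
```

```bash
python3 - <<'E'
from h import *
c=snapshot("side")
cv2.imwrite('pics/s5.png',cv2.resize(c["img"][100:384,80:420,::-1],None,fx=2,fy=2,interpolation=cv2.INTER_CUBIC))
E
```

```text
(no output)
```

View pics/s5.png

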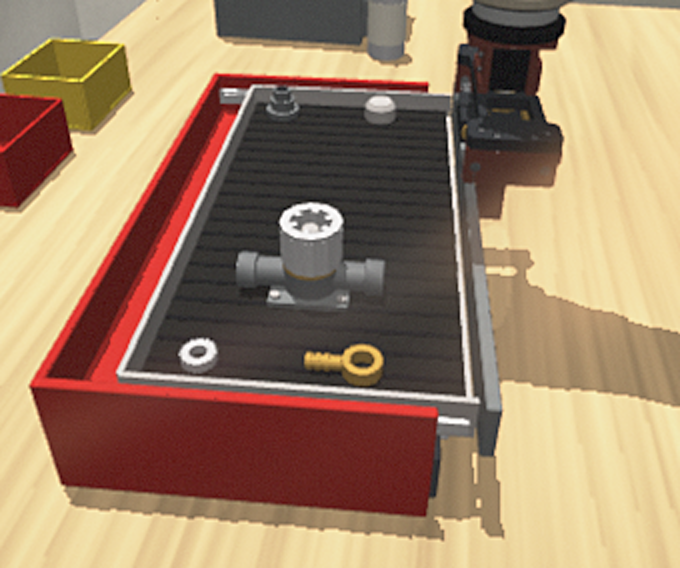

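The tray is over halfway in with the wheel still seated and the fittings unmoved, and roughly 25–35 mm remains.

```bash
python3 -m handwheel '[0.002,0.0001,0,0,0.002,0.0001,0,0,0.002,0.0001,0,0,0.002,0.0001,0,0,0.002,0.0001,0,0,0.002,0.0001,0,0,0.002,0.0001,0,0,0.002,0.0001,0,0,0.002,0.0001,0,0]'
python3 -m handwheel '[0.001,0.0001,0,0,0.001,0.0001,0,0,0.001,0.0001,0,0,0.001,0.0001,0,0,0.001,0.0001,0,0]'
python3 -m handwheel '[0.001,0.0001,0,0,0.001,0.0001,0,0,0.001,0.0001,0,0,0.001,0.0001,0,0]'
```

```text
time: 17.2
eef_pos: [0.4932, 0.0234, 0.0977]
tcp_rot: [180.0, 0.0, -176.4]
ft_force: [-2.5, 1.9, 1.3]
gripper_width: 0.0005
gripper_force: 1.6
time: 17.62
eef_pos: [0.498, 0.0237, 0.0977]
tcp_rot: [-180.0, -0.0, -176.4]
ft_force: [-3.2, 0.1, 2.1]
gripper_width: 0.0004
gripper_force: 1.6
time: 17.95
eef_pos: [0.5021, 0.024, 0.0977]
tcp_rot: [-180.0, 0.0, -176.4]
ft_force: [-2.5, -0.2, 0.5]
gripper_width: 0.0004
gripper_force: 1.6
```

```bash
python3 -m handwheel '[0.001,0.0001,0,0,0.001,0.0001,0,0,0.001,0.0001,0,0]'
python3 -m handwheel '[0.001,0.0001,0,0,0.001,0.0001,0,0,0.001,0.0001,0,0]'
python3 -m handwheel '[0.001,0.0001,0,0,0.001,0.0001,0,0]'
```

```text
time: 18.2
eef_pos: [0.5051, 0.0242, 0.0977]
tcp_rot: [-180.0, 0.0, -176.4]
ft_force: [-2.5, -1.5, 1.8]
gripper_width: -0.0
gripper_force: 1.6
time: 18.45
eef_pos: [0.508, 0.0245, 0.0976]
tcp_rot: [-180.0, -0.0, -176.4]
ft_force: [-3.3, -2.3, 1.5]
gripper_width: 0.0003
gripper_force: 1.6
time: 18.62
eef_pos: [0.51, 0.0248, 0.0976]
tcp_rot: [-180.0, -0.0, -176.4]
ft_force: [-3.0, -2.9, 1.0]
gripper_width: 0.0004
gripper_force: 1.6
```

```bash
python3 -m handwheel '[0.001,0.0001,0,0,0.001,0.0001,0,0]'
python3 -m handwheel '[0.001,0.0001,0,0,0.001,0.0001,0,0]'
python3 - <<'E'
from h import *
c=snapshot("side")
cv2.imwrite('pics/s6.png',cv2.resize(c["img"][100:384,80:420,::-1],None,fx=2,fy=2,interpolation=cv2.INTER_CUBIC))
E
```

```text
time: 18.78
eef_pos: [0.5119, 0.0251, 0.0976]
tcp_rot: [-180.0, -0.0, -176.4]
ft_force: [-2.9, -2.7, 0.8]
gripper_width: 0.0007
gripper_force: 1.6
time: 18.95
eef_pos: [0.5127, 0.0253, 0.0975]
tcp_rot: [180.0, -0.2, -176.4]
ft_force: [-9.8, -3.0, 7.4]
gripper_width: 0.0003
gripper_force: 5.2
```

View pics/s6.png

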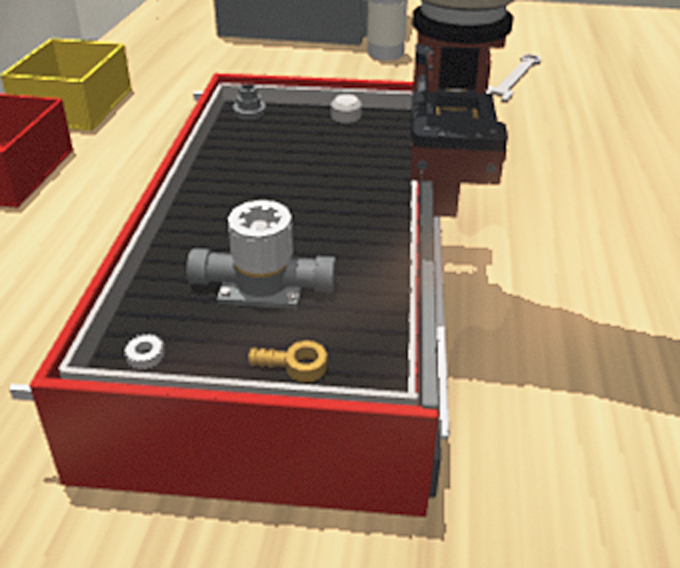

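The force has risen to 10 N at the stop. The picture shows the panel flush with the unit front and the wheel still seated at (260,240). One small confirming push, then I back away and check.

```bash
python3 -m handwheel '[0.001,0.0001,0,0,0,0,0,0,0,0,0,0]'
python3 -m handwheel '[-0.002,0,0,0,-0.004,0,0,0,-0.01,0,0,0,-0.015,0,0,0,-0.02,0,0,0,-0.02,0,0,0,0,0,0,0,0,0,0,0]'
python3 - <<'E'
from h import *
c=snapshot("side")
cv2.imwrite('pics/s7.png',cv2.resize(c["img"][100:384,80:420,::-1],None,fx=2,fy=2,interpolation=cv2.INTER_CUBIC))
E
```

```text
time: 19.25
eef_pos: [0.5127, 0.0253, 0.0974]
tcp_rot: [180.0, -0.3, -176.4]
ft_force: [-10.2, -3.0, 8.6]
gripper_width: 0.0006
gripper_force: 5.3
time: 19.92
eef_pos: [0.4435, 0.0261, 0.098]
tcp_rot: [180.0, 0.1, -176.3]
ft_force: [0.8, 0.3, 0.7]
gripper_width: 0.0003
gripper_force: 0.0
```

View pics/s7.png

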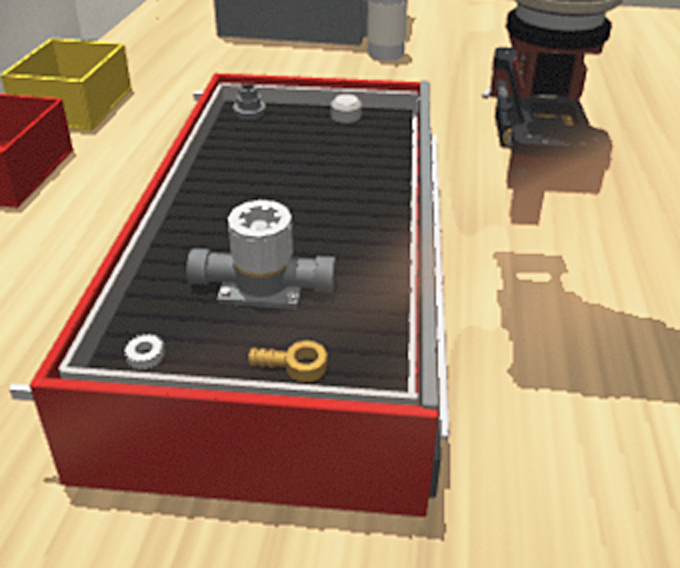

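The tray stays shut, the wheel is home on its shoulder, the fittings are in place and the robot is clear.

```bash
python3 -c "from cell import sign_off; print(sign_off())"
```

```text
the job is handed in; nothing more can be done
None
```

The thumb wheel is meshed and fully home on the valve stem, and the tray is shut against its stop with the other fittings untouched; I handed the job in at about 20 s of robot time, but it returned no verdict.

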